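# Lock a die row tight in its frame with a wedge

## Task

Get the die row ready for the label press: close the die and spacer already in the steel frame up against its end stop, lay the middle-length one of the three loose plain blocks into the row next to the spacer, on the side away from the stop, then drive the tapered wedge, thin end first and its tapered side against the slanted jaw, into the last gap until the whole row is locked tight with no gaps left. Everything must stay flat on the table, and the other things on the bench must be left where they are.

Things in the scene. Friction and masses are not known exactly. Their poses are not given: they have to be found in the camera images.
- frame: Dark steel lock-up frame fixed on the table, open inside: blocks lie on the table. Origin on the table; the row runs along its x axis. Two low side rails (12 mm high, 46 mm wide, x = -95 to +65 mm, inner faces at y = -29 and +29 mm) guide the 56 mm wide blocks. With die, spacer and middle-length block closed up against the stop, the row ends at x = 69 mm.
- stop (a point): Foot of the frame's end stop face, at frame x = -95 mm, y = 0, on the table. The stop is 34 mm high and 150 mm wide (y).
- jaw (a point): Foot of the slanted jaw's face, at frame x = 96, y = 10 mm. The jaw is 35 mm high, 22 mm thick, from y = -41 to +45 mm; its face moves to +x by 0.127 mm per mm of y (the wedge's taper), so the last gap is wider at its +y end. There it is open to the bare table: the wedge goes in there, travelling to the frame's -y. At the other end a 12 mm high bar starts at y = -57 mm.
- die_mid (a point): Centre of the die block: aluminium, 70 (x, along the row) x 56 (y) x 40 mm high, 0.42 kg, with a thin engraved steel plate on top. It starts loose in the channel, next to the end stop, axes along the frame's, with a gap of 12 to 26 mm. In the closed row its centre is at frame x = -60 mm.
- spacer_mid (a point): Centre of the spacer: plain aluminium block 50 (x) x 56 (y) x 40 mm high, 0.28 kg. It starts loose in the channel on the +x side of the die, with a gap of 12 to 20 mm between them. In the closed row its centre is at frame x = 0. Dragging it towards the stop pushes the die along.
- filler_mid (a point): Centre of the block that belongs in the row: plain aluminium, 44 (x) x 56 (y) x 40 mm high, 0.24 kg, the middle-length one of the three loose ones. It starts on the open table at either side. In the closed row its centre is at frame x = 47 mm, with its x axis along the frame's (either way round).
- wedge_mid (a point): Steel wedge, 0.45 kg: point halfway along it, 18 mm up, 13.5 mm from its flat side. Body 110 mm long (its y), 36 mm high; -x side flat, +x side tapered: 20 mm thick at the -y (thin) end, 27 in the middle, 34 at the +y end. Starts upright on the table at either side. In line, its axes are the frame's; it comes tight near frame x = 82.5, y = 10 mm. Pushed home with 10 to 20 N it stays by friction.
- wedge_rib (a point): Centre of the upright grip rib on top of the wedge, straight above wedge_mid: 16 mm (wedge x) x 50 mm (wedge y), from 36 to 70 mm above the table; it clears the 40 mm high blocks.
- filler_short_mid (a point): Centre of a plain aluminium block, 26 x 56 x 40 mm high, too short for the row: leave it.
- filler_long_mid (a point): Centre of a plain aluminium block, 62 x 56 x 40 mm high, too long for the row: leave it.
- bar_mid (a point): Centre (18 mm up) of a straight steel bar with the same rib as the wedge but no taper: 20 x 110 (y) x 36 mm, 70 mm high over the rib: leave it.
- flask_mid (a point): Middle of an upright green steel flask, 68 mm across, 210 mm high: leave it standing.
- roll_mid (a point): Middle of a paper roll on end, 96 mm across, 50 mm high: leave it.
- wrench_grip (a point): Handle of a wrench lying flat at the back left, about 180 mm long: leave it.
- driver_grip (a point): Handle of a screwdriver lying flat, about 200 mm long: leave it.
Not all that is in view belongs to the job. What is shaped like the part that bears wedge_mid but purple or red is not meant.

How it is judged:
By the outcome, as a careful person would: the job done as asked, in the order asked, and still so for the second after the job is handed in, with the robot touching nothing.
It also fails if it takes over 72 s, if anything falls off the work surface, if the arm or the gripper's body presses on something with over 40 N, if the wrist force passes 120 N, or if a joint passes its speed limit or range.

## Robot

A 7-joint arm with a two-finger parallel gripper is mounted at the origin on the work surface. World frame = base frame: x ahead of the robot, y to its left, z up, the work surface at z = 0. Lengths are in m, angles in rad, forces in N, time in s.
With the tool pointing down it reaches from about 0.425 to 0.925 m from the base axis. Payload 6.8 kg.
Tool frame: the origin (TCP) lies on the front face of the gripper's body, between the roots of the fingers; the fingertips stand 73 mm ahead of it and the grasp point (between the pads) lies 54 mm ahead of it (env.nose_length is the distance from the TCP to the fingertips, in m); z points along the fingers, y is the direction in which the jaws open and shut (so a half turn about z gives the same grasp; the last joint's range is limited). The gripper opens to 85 mm and grips with 20 to 120 N. Pads are 22 mm wide; open, the fingers measure 114 mm over their backs; the gripper's body (76 mm by 85 mm) begins 54 mm behind the grasp point. The pads swing forward as they close: fully open they stand 13 mm farther back than shut.
Start: joints at [1.035, 0.477, 0.022, 1.555, -0.011, 1.109, -0.083], TCP at [0.28, -0.614, 0.304] pointing down, gripper open.
Joint ranges: [-2.96, 2.96], [-0.34, 2.1], [-1.41, 1.46], [0.24, 2.44], [-1.37, 4.51], [0.17, 1.92], [-2.96, 2.96]. Speed limits (rad/s): [2.39, 2.39, 3.14, 3.14, 3.14, 3.14, 3.14].

## Interface

Orientations are given as a unit quaternion [w, x, y, z].
In Python, from cell import env, kin, camera, calibration, job gives the robot as it stands. The module is installed in compiled form; this text tells all that it offers. Calls block until the motion is done:
- env.reach(position, orientation): joint-space move of the TCP to a pose.
- env.movel(position, velocity=0.15, rot=None, stop_force=None): straight line of the TCP; rot=None keeps the orientation; velocity is the mean speed in m/s. With stop_force (N) it stops when the force on the tool has changed by that much, and returns True; else False.
- env.goto_joints(angles): joint-space move.
- env.grip(opening, f_grip=None): finger opening in m; f_grip is the grip in N (None keeps the last); returns when the fingers have stopped.
- env.dwell(seconds).
- kin.inverse_kinematics(position, orientation): joint angles nearest the present ones, or None.
- env.get_state(): the state.
- camera(name): name is "side" or "top"; returns (picture, depth): 480x640x3 uint8, blue, green, red; 480x640 float32, m along the optical axis (not along the pixel's ray), 0 where there is no reading.
- calibration(name): a dict with "fx", "fy", "cx", "cy" (pixels), "rvec" (rotation vector, rad) and "tvec" (3), from world to camera coordinates, as OpenCV has them. Camera axes: x right, y down, z forward; pixel columns grow to the right and rows downward; lengths in m; the calibration is good to about 2 mm. A picture is of the moment at which its call begins. calibration takes no time and is no camera call.
A pose or a line that the arm cannot do raises env.PlanningError and nothing moves.
- job.job_done(): hands the job in, once; it reports no verdict.
The state is a dict: "time": time; "qpos": joint angles; "joint_velocities": joint speeds; "joint_torque": joint torques, N m; "tcp_pos": TCP position; "orientation": TCP orientation; "force": force on the tool from outside, world axes, zero at the start; "torque": the same for the moment, N m; "opening": finger opening in m.
Only numpy, scipy, OpenCV 4.12 (cv2) and the standard library are available. Lean on these libraries where they do the work, as an engineer would, in place of code of your own. Each camera call takes 0.05 s, during which the arm holds its last target. There are 200 camera calls.

## Working session

There is one attempt and no reset: what is moved stays moved. The work goes in short steps, each a Python script; the robot and the scene stay as the last script left them, time stands still between calls to the robot, and variables do not carry over. Pictures are saved under pics/ and viewed, about 8 in all and at most 12, crops included, and the job is handed in when it is done.

```bash
mkdir -p pics; cat > h.py <<'E'
import numpy as np, cv2
from cell import env, kin, camera, calibration, job
def cal(n):
    c=calibration(n); K=np.array([[c["fx"],0,c["cx"]],[0,c["fy"],c["cy"]],[0,0,1.]])
    R=cv2.Rodrigues(np.array(c["rvec"],float))[0]; return K,R,np.array(c["tvec"],float).ravel()
def cloud(n,d):
    K,R,t=cal(n); v,u=np.mgrid[:480,:640]
    p=np.stack([(u-K[0,2])/K[0,0]*d,(v-K[1,2])/K[1,1]*d,d],-1)
    return (p-t)@R   # world, HxWx3
def ray(n,u,v,z):
    K,R,t=cal(n); d=R.T@np.linalg.inv(K)@[u,v,1.]; o=-R.T@t
    return o+d*(z-o[2])/d[2]
E
python3 - <<'E'
from h import *
for n in("top","side"):
    im,d=camera(n); cv2.imwrite(f"pics/{n}0.png",im); np.savez(f"pics/{n}0.npz",im=im,d=d)
    K,R,t=cal(n); print(n,K[0,0],"cam at",-R.T@t,"axis",R[2],"right",R[0])
print(env.get_state()["tcp_pos"],env.get_state()["orientation"],env.get_state()["time"],env.nose_length)
E
```

```text
top 591.6387215366245 cam at [0.29520853 0.02514822 1.59941259] axis [ 0.16683511 -0.0059509  -0.98596685] right [-0.00794958 -0.9999574   0.0046902 ]
side 545.4006366898271 cam at [-0.31236485  0.96097345  0.95999807] axis [ 0.54050813 -0.61630875 -0.57272549] right [-0.75761473 -0.65257728 -0.01275976]
[ 0.27986095 -0.61381421  0.30303882] [-7.72213584e-04  9.77213078e-01  2.12259176e-01 -2.16328327e-04] 0.1 0.0726
```

View pics/top0.png

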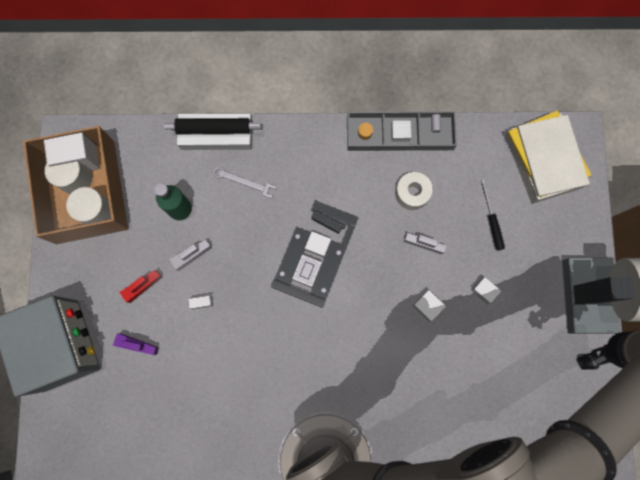

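View pics/side0.png

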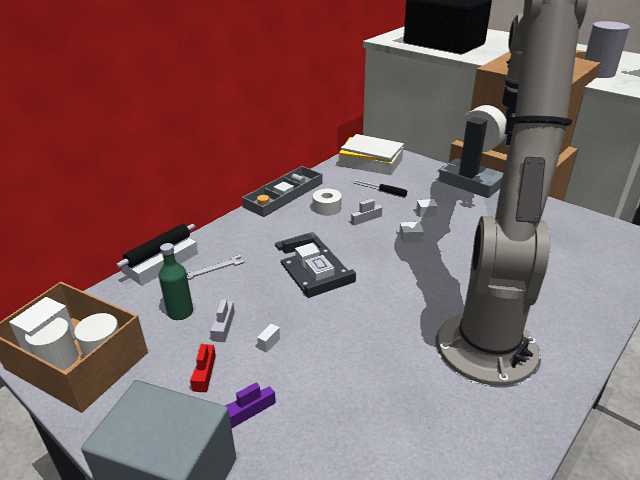

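Top shows the frame around (315,253): stop end lower-left, jaw upper-right, with die (307,270) and spacer (318,243). Wedge candidates are the grey ribbed parts at (190,253) and (426,242); the red (140,286) and purple (135,344) ones are not meant. Block candidates are at (200,301), (430,304) and (487,289).

```bash
python3 - <<'E'
from h import *
z=np.load("pics/top0.npz"); im,d=z["im"],z["d"]; P=cloud("top",d)
print("table z",np.median(P[330:360,220:260,2]))
W=np.zeros((480,640,3),np.uint8)
def comp(c,lo,hi,r=28):
    u,v=c; m=((P[...,2]>lo)&(P[...,2]<hi)&(d>0)).astype(np.uint8)
    w=np.zeros_like(m); w[v-r:v+r,u-r:u+r]=m[v-r:v+r,u-r:u+r]
    n,l,s,_=cv2.connectedComponentsWithStats(w,connectivity=4)
    for k in range(1,n):
        if s[k,4]<25: continue
        q=P[l==k]; rc=cv2.minAreaRect((q[:,:2]*1000).astype(np.float32))
        print(c,(lo,hi),"n",s[k,4],"ctr",np.round(rc[0],1),"size",np.round(rc[1],1),"ang",round(rc[2],1),"z",np.round(np.percentile(q[:,2],[10,50,90]),4))
for c in[(200,301),(430,304),(487,289)]: comp(c,.03,.06)
for c in[(190,253),(426,242)]: comp(c,.028,.045); comp(c,.06,.085)
comp((315,255),.028,.06,70); comp((315,255),.006,.02,70)
def cr(u,v,w,h,s): return cv2.resize(im[v-h//2:v+h//2,u-w//2:u+w//2],None,fx=s,fy=s,interpolation=cv2.INTER_CUBIC)
a=np.hstack([cr(190,253,50,50,5),cr(426,242,50,50,5),cr(200,301,50,50,5)])
f=cr(315,253,100,120,5)[:, :500]
b=np.zeros((600,750,3),np.uint8); b[:250]=a; 
b=np.vstack([a,np.hstack([cv2.resize(cr(315,253,100,120,5),(290,348)),cr(430,304,46,70,5)[:348],cr(487,289,46,70,5)[:348]])[:,:750]])
cv2.imwrite("pics/crop0.png",b)
E
```

```text
table z -0.0008240802928182751
(200, 301) (0.03, 0.06) n 220 ctr [411.5 327.4] size [26.5 57.8] ang 9.0 z [0.0345 0.039  0.0443]
(430, 304) (0.03, 0.06) n 514 ctr [ 397.8 -279.5] size [61.8 57.7] ang 43.9 z [0.035  0.0397 0.0443]
(487, 289) (0.03, 0.06) n 373 ctr [ 437.4 -433.2] size [56.9 46. ] ang 46.8 z [0.035  0.0394 0.0443]
(190, 253) (0.028, 0.045) n 291 ctr [543.9 357.7] size [ 35.  110.4] ang 35.2 z [0.0313 0.0352 0.0399]
(190, 253) (0.06, 0.085) n 127 ctr [540.8 355.6] size [19.7 49.6] ang 38.9 z [0.0639 0.0683 0.0734]
(426, 242) (0.028, 0.045) n 209 ctr [ 565.  -275.3] size [110.3  23.6] ang 70.6 z [0.0307 0.0348 0.0404]
(426, 242) (0.06, 0.085) n 128 ctr [ 566.1 -275.5] size [50.9 17.4] ang 71.1 z [0.0644 0.0694 0.0737]
(315, 255) (0.028, 0.06) n 251 ctr [627.6 -10.5] size [85.8 23.5] ang 60.8 z [0.0302 0.0346 0.0397]
(315, 255) (0.028, 0.06) n 396 ctr [564.8  14.2] size [56.7 50.9] ang 68.3 z [0.0348 0.0392 0.044 ]
(315, 255) (0.028, 0.06) n 559 ctr [492.8  43.9] size [56.2 70.8] ang 68.0 z [0.0357 0.0408 0.0454]
(315, 255) (0.028, 0.06) n 396 ctr [432.3  68.8] size [149.4  20.3] ang 68.0 z [0.0299 0.0339 0.0383]
(315, 255) (0.006, 0.02) n 44 ctr [721.6 160.6] size [22.1 28.7] ang 89.3 z [0.007  0.0089 0.0126]
(315, 255) (0.006, 0.02) n 1546 ctr [553.1   6.1] size [130.7 250. ] ang 68.8 z [0.0079 0.012  0.016 ]
(315, 255) (0.006, 0.02) n 888 ctr [535.8  80.8] size [ 53.2 158.6] ang 66.2 z [0.0079 0.0118 0.0166]
```

View pics/crop0.png

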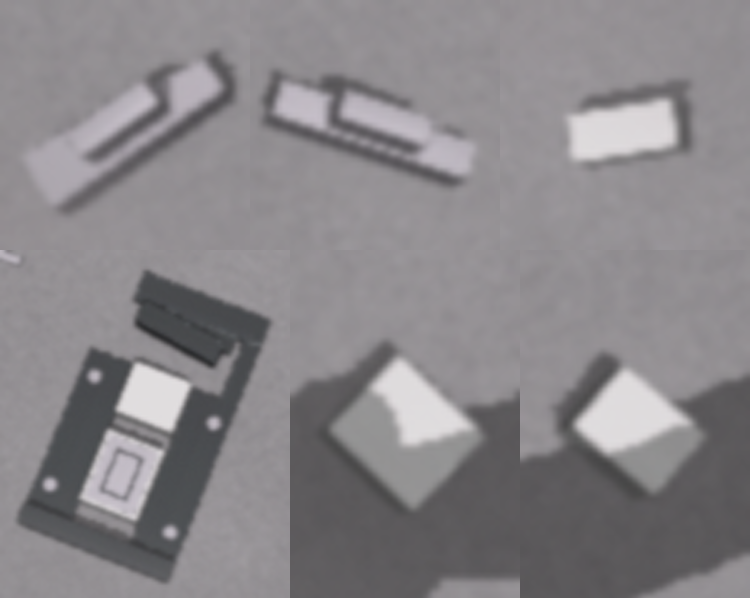

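Crop confirms it: the (190,253) part tapers with its thin end to the upper right, while the (426,242) part is straight, so that one is the bar. The blocks measure 26 mm (200,301), 62 mm (430,304) and 44–46 mm (487,289), so the last is the filler. In the frame, the stop is at lower-left, and the gap's open end is at upper-left. Next I refine the yaws and grip the spacer.

```bash
cat >> h.py <<'E'
from scipy.spatial.transform import Rotation as Ro
def down(phi):  # tool down, jaw axis at world angle phi (deg)
    s,c=np.sin(np.radians(phi)),np.cos(np.radians(phi))
    return Ro.from_matrix(np.array([[-s,c,0],[c,s,0],[0,0,-1]])).as_quat()[[3,0,1,2]]
TH=-22.2
def fr(o,x,y,z,th=TH):   # frame mm -> world m, o = origin (m)
    a=np.radians(th); return np.array([o[0]+(x*np.cos(a)-y*np.sin(a))/1e3,o[1]+(x*np.sin(a)+y*np.cos(a))/1e3,z])
def st():
    s=env.get_state(); print("t",round(s["time"],2),"tcp",np.round(s["tcp_pos"],4),"F",np.round(s["force"],1),"open",round(s["opening"],4),"phi",round(np.degrees(np.arctan2(*Ro.from_quat(s["orientation"][[1,2,3,0]]).as_matrix()[[1,0],1])),2),"q7",round(s["qpos"][6],2)); return s
E
python3 - <<'E'
from h import *
z=np.load("pics/top0.npz"); im,d=z["im"],z["d"]; P=cloud("top",d); Z=P[...,2]
def comp(u,v,lo,hi,r):
    w=np.zeros(Z.shape,np.uint8); w[v-r:v+r,u-r:u+r]=((Z>lo)&(Z<hi))[v-r:v+r,u-r:u+r]
    n,l,s,_=cv2.connectedComponentsWithStats(w,connectivity=4); k=1+np.argmax(s[1:,4]); return P[l==k]*1000
def sides(q,ang):  # edge slopes: extreme points per slice along ang
    a=np.radians(ang); e=np.array([np.cos(a),np.sin(a)]); n=np.array([-e[1],e[0]]); c=q[:,:2].mean(0)
    s=(q[:,:2]-c)@e; t=(q[:,:2]-c)@n; b=np.arange(s.min()+8,s.max()-8,4); 
    for f in(np.max,np.min):
        p=np.array([(x,f(t[abs(s-x)<2.5])) for x in b if (abs(s-x)<2.5).any()]); k=np.polyfit(p[:,0],p[:,1],1); print("  edge angle",round(ang+np.degrees(np.arctan(k[0])),2),"offset",round(k[1],1))
w=comp(190,253,.026,.09,28); print("wedge all"); sides(w,127)
r=comp(190,253,.058,.09,28); print("rib ctr",np.round(cv2.minAreaRect(r[:,:2].astype(np.float32))[0],1)); sides(r,127)
K,R,t=cal("top")
for nm,(u,v) in dict(filler=(487,289)).items():
    q=comp(u,v,.03,.06,28); print(nm); sides(q,46.8); sides(q,136.8)
s=[comp(300,290,.028,.0385,30)]
o=np.array([.5297,.0294]); a=np.radians(TH)
xy=(P[...,:2]-o)*1000; fx=xy[...,0]*np.cos(a)+xy[...,1]*np.sin(a); fy=-xy[...,0]*np.sin(a)+xy[...,1]*np.cos(a)
m=(fx>66)&(fx<112)&(fy>48)&(fy<165)&(Z>.007); print("obst near entry",m.sum(), (fx[m].min(),fy[m].max()) if m.any() else "")
m=(Z>.05)&(P[...,0]>.5)&(P[...,0]<.8)&(P[...,1]>.38)&(P[...,1]<.55); print("flask",np.round(P[m].mean(0),3),np.round(P[m].min(0),3),np.round(P[m].max(0),3))
# long stop edges
m=(Z>.028)&(Z<.039)&(fx<-92)&(fx>-118)&(abs(fy)<78); print("stop"); sides(P[m]*1000,67.8)
# first move: above spacer, then down
sp=np.array([.5648,.0142]); q=down(-112.2)
env.reach([*sp,.20],q); env.movel([*sp,.084],.15,stop_force=15); st()
env.grip(.05,40); st()
E
```

```text
wedge all
  edge angle 125.33 offset 11.2
  edge angle 120.39 offset -12.9
rib ctr [540.8 355.6]
  edge angle 126.16 offset 7.9
  edge angle 124.12 offset -8.7
filler
  edge angle 47.51 offset 21.5
  edge angle 46.42 offset -22.8
  edge angle 139.44 offset 27.8
  edge angle 135.69 offset -27.1
obst near entry 23 (np.float64(66.35443936613498), np.float64(157.42682240342597))
flask [0.654 0.451 0.132] [0.611 0.38  0.05 ] [0.703 0.55  0.217]
stop
  edge angle 67.7 offset 9.0
  edge angle 67.67 offset -9.1
t 3.5 tcp [0.5654 0.0142 0.0847] F [-0.  -0.   0.3] open 0.0855 phi -112.21 q7 -2.24
t 3.88 tcp [0.5655 0.0143 0.085 ] F [-1.5 -0.5  5.7] open 0.0554 phi -112.2 q7 -2.24
```

```bash
python3 - <<'E'
from h import *
p=env.get_state()["tcp_pos"]; z=p[2]
e=lambda dx,dy:fr(p,dx,dy,z,-22.3)
print(env.movel(e(-33,0),.06,stop_force=25)); st()
p=env.get_state()["tcp_pos"]; p[2]=z
print(env.movel(e(-14,0),.025,stop_force=15)); s=st(); p=s["tcp_pos"].copy(); z=p[2]
print(env.movel(e(0,4),.02,stop_force=8)); a=st()["tcp_pos"]
print(env.movel(e(0,-4),.02,stop_force=10)); b=st()["tcp_pos"]
n=np.array([np.sin(np.radians(22.3)),np.cos(np.radians(22.3))])
print("y range mm",[(v[:2]-p[:2])@n*1000 for v in(a,b)])
zz=np.load("pics/top0.npz"); P=cloud("top",zz["d"]); o=np.array([.5297,.0294]); t=np.radians(-22.3); xy=(P[...,:2]-o)*1000
fx=xy[...,0]*np.cos(t)+xy[...,1]*np.sin(t); fy=-xy[...,0]*np.sin(t)+xy[...,1]*np.cos(t)
m=(fx>66)&(fx<112)&(fy>48)&(fy<165)&(P[...,2]>.007); print(np.round(np.c_[fx[m],fy[m],P[m][:,2]*1000])[::2].astype(int).tolist())
E
```

```text
False
t 4.58 tcp [0.5337 0.0275 0.0851] F [-3.1  1.4  7.4] open 0.055 phi -112.15 q7 -2.28
True
t 4.97 tcp [0.5297 0.0291 0.0851] F [ 0.1 -0.3  1.5] open 0.0551 phi -112.22 q7 -2.29
True
t 5.17 tcp [0.5301 0.0298 0.0851] F [-0.   0.9  3.5] open 0.0554 phi -112.28 q7 -2.29
True
t 5.42 tcp [0.5293 0.0282 0.0851] F [0.8 0.4 1. ] open 0.0552 phi -112.22 q7 -2.29
y range mm [np.float64(0.7564838180976682), np.float64(-0.976086657611526)]
[[101, 138, 10], [93, 141, 10], [108, 96, 11], [81, 136, 8], [86, 114, 9], [79, 123, 9], [92, 87, 7], [96, 67, 9], [66, 127, 8], [84, 51, 9], [73, 70, 9], [70, 57, 8]]
```

```bash
python3 - <<'E'
from h import *
O=np.array([.52966,.0290])
p=env.get_state()["tcp_pos"]
env.movel(fr(p,0,.9,p[2],-22.3),.02); env.grip(.085); st()
p=env.get_state()["tcp_pos"]; env.movel([p[0],p[1],.2],.25)
f=[.4374,-.4332]; env.reach([*f,.2],down(-133.1)); env.movel([*f,.084],.2,stop_force=15); st()
env.grip(.05,50); st()
z=env.get_state()["tcp_pos"]; env.movel([z[0],z[1],.2],.2); s=st()
env.reach(fr(O,53,0,.2,-22.3),down(-112.3)); st()
for n in("top","side"):
    im,d=camera(n); cv2.imwrite(f"pics/{n}1.png",im); np.savez(f"pics/{n}1.npz",im=im,d=d)
i=cv2.imread("pics/side1.png")[190:330,240:400]; cv2.imwrite("pics/s1c.png",cv2.resize(i,None,fx=4,fy=4,interpolation=cv2.INTER_CUBIC))
E
```

```text
t 6.08 tcp [0.5295 0.0293 0.0849] F [-0.6 -0.2  0.9] open 0.085 phi -112.19 q7 -2.29
t 9.15 tcp [ 0.4382 -0.4333  0.0849] F [ 0.1 -0.2 -0.4] open 0.085 phi -133.06 q7 -1.65
t 9.53 tcp [ 0.4382 -0.4339  0.0857] F [-1.1  0.6  6.9] open 0.0551 phi -133.1 q7 -1.65
t 10.27 tcp [ 0.4376 -0.4332  0.1989] F [-0.6  0.8 -2.1] open 0.0551 phi -133.09 q7 -1.65
t 11.97 tcp [0.5787 0.0069 0.1999] F [ 0.5  0.4 -1. ] open 0.0551 phi -112.46 q7 -2.18
```

View pics/s1c.png

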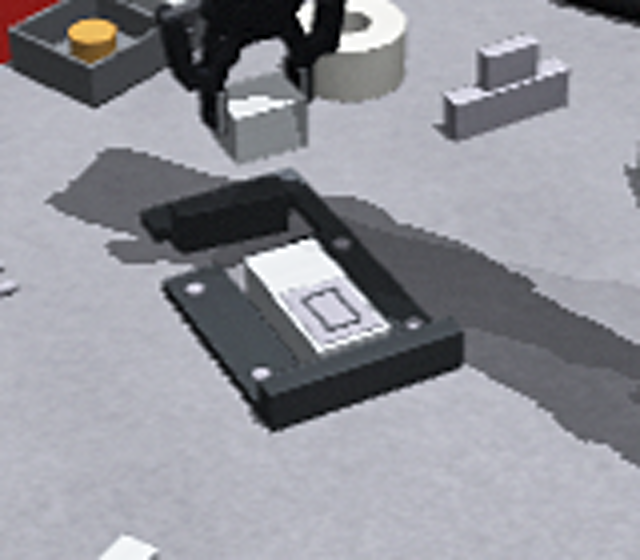

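The filler hangs level in the gripper (crop 262,115), and the die and spacer are closed up against the stop. Now I lower it, correcting the lateral error first.

```bash
python3 - <<'E'
from h import *
O=np.array([.52966,.0290]); t=np.radians(-22.3); M=np.array([[np.cos(t),np.sin(t)],[-np.sin(t),np.cos(t)]])
loc=lambda:M@(env.get_state()["tcp_pos"][:2]-O)*1000
print(loc()); q=down(-112.3)
c=np.array([53,0.]); 
env.movel(fr(O,*c,.115,-22.3),.15,rot=q); env.dwell(.1); print(loc())
c-=loc()-[53,0]; env.movel(fr(O,*c,.104,-22.3),.05,rot=q); env.dwell(.1); l=loc(); print(l)
c-=l-[53,0]
if abs(l[1])<.9:
    print(env.movel(fr(O,*c,.0848,-22.3),.04,rot=q,stop_force=10)); st(); print(loc())
E
```

```text
[53.74941616 -1.66976973]
[53.81032168  0.38264986]
[52.19284447 -0.33617686]
True
t 13.82 tcp [0.5783 0.0088 0.0855] F [-0.6 -0.1  6. ] open 0.055 phi -112.3 q7 -2.22
[52.70549599 -0.24065413]
```

```bash
python3 - <<'E'
from h import *
O=np.array([.52966,.0290]); t=np.radians(-22.3); M=np.array([[np.cos(t),np.sin(t)],[-np.sin(t),np.cos(t)]])
loc=lambda:M@(env.get_state()["tcp_pos"][:2]-O)*1000
p=env.get_state()["tcp_pos"]
print(env.movel(fr(p,-12,0,p[2]+.0003,-22.3),.02,stop_force=12)); st(); print(loc())
env.grip(.085); p=env.get_state()["tcp_pos"]; env.movel([p[0],p[1],.22],.25)
w=np.array([.5408,.3556]); q=down(35.2)
for ph in(35.2,-144.8):
    j=kin.inverse_kinematics([*w,.2],down(ph)); print(ph,None if j is None else np.round(j,2))
# view frame before wedge + wedge after arm is up there
cand=[ph for ph in(35.2,-144.8) if kin.inverse_kinematics([*w,.2],down(ph)) is not None]
s=env.get_state()["qpos"]; ph=min(cand,key=lambda a:np.abs(kin.inverse_kinematics([*w,.2],down(a))-s).max())
env.reach([*w,.2],down(ph)); st()
im,d=camera("top"); cv2.imwrite("pics/top2.png",im); np.savez("pics/top2.npz",im=im,d=d)
P=cloud("top",d); xy=(P[...,:2]-O)*1000; fx=xy@M[0]; fy=xy@M[1]
m=(P[...,2]>.032)&(P[...,2]<.055)&(abs(fy)<24)&(fx>-92)&(fx<78); print("row extent",fx[m].min(),fx[m].max(),"z",np.percentile(P[m][:,2],[5,50,95]))
cv2.imwrite("pics/t2c.png",cv2.resize(im[200:310,260:365],None,fx=5,fy=5,interpolation=cv2.INTER_CUBIC))
E
```

```text
True
t 14.23 tcp [0.5731 0.0109 0.0856] F [ 0. -0.  2.] open 0.0554 phi -112.3 q7 -2.23
[47.07112925 -0.31159361]
35.2 [-0.14  0.67 -0.78  1.67  0.53  1.03 -0.48]
-144.8 [-1.04  0.59  0.51  1.74 -0.35  0.9  -2.91]
t 16.63 tcp [0.5413 0.3536 0.1994] F [ 0.5 -0.1 -0.2] open 0.0851 phi -144.9 q7 -2.91
row extent -91.80128721034471 69.31581546105816 z [0.03469262 0.04026007 0.04643482]
```

View pics/t2c.png

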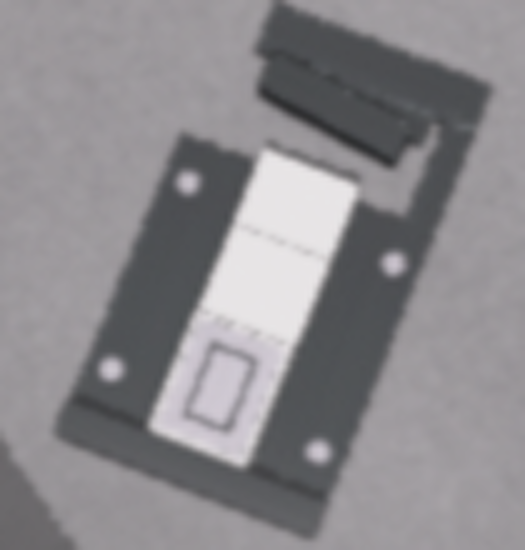

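Row closed: die, spacer and filler touch in the crop, and the row ends at 69.3 mm (69 expected). Now for the wedge.

```bash
python3 - <<'E'
from h import *
O=np.array([.52966,.0290]); t=np.radians(-22.3); M=np.array([[np.cos(t),np.sin(t)],[-np.sin(t),np.cos(t)]])
loc=lambda:np.round(M@(env.get_state()["tcp_pos"][:2]-O)*1000,2)
w=[.5408,.3556]; q=down(35.2)
env.reach([*w,.2],q); env.movel([*w,.118],.15,rot=q,stop_force=15); st()
env.grip(.006,80); s=st(); z0=s["tcp_pos"][2]; p=s["tcp_pos"]
env.movel([p[0],p[1],.17],.1); st()
g=down(-22.3); env.reach(fr(O,84.5,105,.17,-22.3),g); env.dwell(.15); st(); print(loc(),"z0",z0)
im,d=camera("side"); cv2.imwrite("pics/s3.png",cv2.resize(im[180:340,200:400],None,fx=4,fy=4)[:600])
im,d=camera("top"); np.savez("pics/top3.npz",im=im,d=d)
E
```

```text
t 20.23 tcp [0.5408 0.3557 0.1181] F [-0.4  0.1  0.9] open 0.0851 phi 35.19 q7 -0.28
t 20.87 tcp [0.541  0.3558 0.1182] F [ 0.9 -0.2  1.8] open 0.0147 phi 35.2 q7 -0.28
t 21.53 tcp [0.5407 0.3554 0.1696] F [-0.9 -0.1 -5.5] open 0.0144 phi 35.2 q7 -0.25
t 22.77 tcp [0.6471 0.097  0.1699] F [ 0.5 -0.1 -5.5] open 0.0145 phi -22.04 q7 -0.67
[ 82.87 107.51] z0 0.11824904137922682
```

View pics/s3.png

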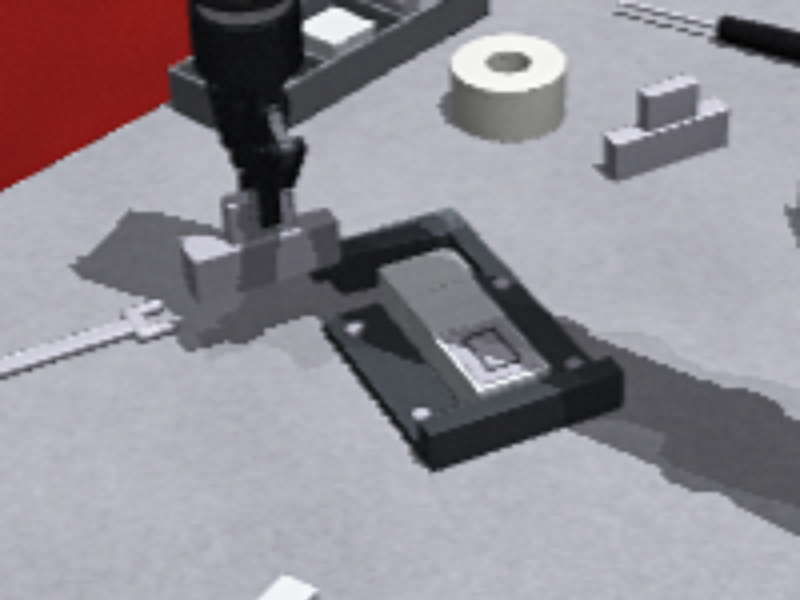

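The wedge is held level, with its thick end (crop 190,265) away from the frame. The wrench head (crop 160,318) is near, so I check the clearance before lowering.

```bash
python3 - <<'E'
from h import *
O=np.array([.52966,.0290]); t=np.radians(-22.3); M=np.array([[np.cos(t),np.sin(t)],[-np.sin(t),np.cos(t)]])
loc=lambda:np.round(M@(env.get_state()["tcp_pos"][:2]-O)*1000,2)
for uv in((272,184),(272,196),(264,188),(274,190)): print("wrench",uv,np.round(M@(ray("top",*uv,.005)[:2]-O)*1000))
g=down(-22.3); c=np.array([84.5,96.])
env.movel(fr(O,*c,.135,-22.3),.1,rot=g); env.dwell(.1); l=loc(); print(l)
c-=l-[84.5,96]; env.movel(fr(O,*c,.124,-22.3),.05,rot=g); env.dwell(.1); print(loc()); st()
z=np.load("pics/top3.npz"); P=cloud("top",z["d"]); xy=(P[...,:2]-O)*1000; fx=xy@M[0]; fy=xy@M[1]
m=(P[...,2]>.06)&(P[...,2]<.105)&(fx>55)&(fx<115)&(fy>40)&(fy<175); q=np.c_[fx[m],fy[m]]
print("wedge held: x,y range",q.min(0),q.max(0),"at tcp 82.9,107.5")
E
```

```text
wrench (272, 184) [152. 181.]
wrench (272, 196) [121. 168.]
wrench (264, 188) [133. 197.]
wrench (274, 190) [138. 169.]
[84.91 96.63]
[84.14 95.41]
t 23.95 tcp [0.6437 0.0854 0.124 ] F [ 0.3  0.8 -5.4] open 0.0146 phi -22.3 q7 -0.66
wedge held: x,y range [ 69.73001346 157.24027464] [ 76.42014428 163.02205017] at tcp 82.9,107.5
```

```bash
python3 - <<'E'
from h import *
O=np.array([.52966,.0290]); t=np.radians(-22.3); M=np.array([[np.cos(t),np.sin(t)],[-np.sin(t),np.cos(t)]])
loc=lambda:np.round(M@(env.get_state()["tcp_pos"][:2]-O)*1000,2)
g=down(-22.3)
print(env.movel(fr(O,84.8,96,.1178,-22.3),.03,rot=g,stop_force=6)); s=st(); print(loc()); z=s["tcp_pos"][2]+.0003
l=loc(); tgt=np.array([84.6,60]); print(env.movel(fr(O,84.7,60,z,-22.3),.06,rot=g,stop_force=12)); print(loc())
print(env.movel(fr(O,84.6,30,z,-22.3),.04,rot=g,stop_force=12)); print(loc()); st()
E
```

```text
True
t 24.23 tcp [0.6453 0.0857 0.1182] F [0.5 0.2 5.2] open 0.0146 phi -22.3 q7 -0.66
[85.43 96.36]
False
[84.85 58.06]
False
[83.41 29.92]
t 25.87 tcp [0.6182 0.025  0.1182] F [-4.5  4.4 -0.9] open 0.0145 phi -22.29 q7 -0.58
```

```bash
python3 - <<'E'
from h import *
O=np.array([.52966,.0290]); t=np.radians(-22.3); M=np.array([[np.cos(t),np.sin(t)],[-np.sin(t),np.cos(t)]])
loc=lambda:np.round(M@(env.get_state()["tcp_pos"][:2]-O)*1000,2)
g=down(-22.3); z=.1184
print(env.movel(fr(O,83.6,19,z,-22.3),.03,rot=g,stop_force=10)); print(loc()); st()
env.grip(.06); p=env.get_state()["tcp_pos"]; env.movel([p[0],p[1],.165],.2)
env.grip(0.0,40)
env.movel(fr(O,84,108,.165,-22.3),.2,rot=g); env.movel(fr(O,84,108,.091,-22.3),.15,rot=g,stop_force=10); st(); print(loc())
print(env.movel(fr(O,84,52,.091,-22.3),.03,rot=g,stop_force=17)); st(); print(loc())
im,d=camera("top"); np.savez("pics/top4.npz",im=im,d=d)
i,_=camera("side"); cv2.imwrite("pics/v4.png",cv2.resize(i[190:310,220:380],None,fx=5,fy=5,interpolation=cv2.INTER_CUBIC))
E
```

```text
False
[82.2  19.71]
t 26.38 tcp [0.6132 0.016  0.1182] F [-3.6  5.   0.4] open 0.0149 phi -22.26 q7 -0.56
t 29.11 tcp [0.6487 0.0963 0.0915] F [-0.5  0.5  0.6] open 0.0 phi -22.36 q7 -0.68
[ 84.59 107.49]
True
t 30.27 tcp [0.6351 0.0687 0.0909] F [0.7 1.1 1.2] open -0.0004 phi -22.17 q7 -0.64
[82.51 76.78]
```

View pics/v4.png

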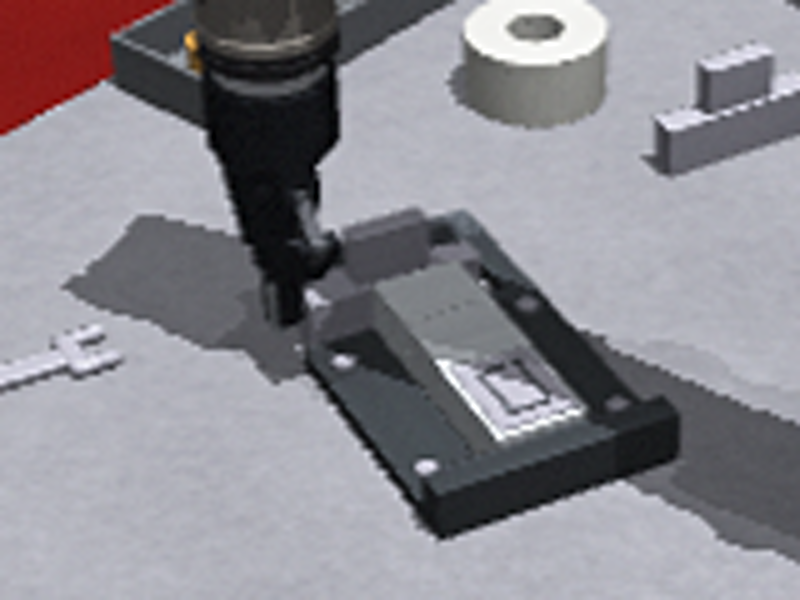

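The wedge sits in the gap with its thick end facing the fingers (crop 300,310). The pusher stopped at y=76.8, so the wedge is at about y=10–11, near home. I'll push once more, then back away and check.

```bash
python3 - <<'E'
from h import *
O=np.array([.52966,.0290]); t=np.radians(-22.3); M=np.array([[np.cos(t),np.sin(t)],[-np.sin(t),np.cos(t)]])
loc=lambda:np.round(M@(env.get_state()["tcp_pos"][:2]-O)*1000,2)
g=down(-22.3)
env.movel(fr(O,84,82,.091,-22.3),.04,rot=g); print(loc())
print(env.movel(fr(O,84,55,.091,-22.3),.02,rot=g,stop_force=19)); st(); print(loc())
env.movel(fr(O,84,110,.091,-22.3),.1,rot=g); env.movel(fr(O,84,110,.25,-22.3),.25,rot=g)
env.reach([.45,-.2,.3],down(-22.3)); st()
im,d=camera("top"); cv2.imwrite("pics/top5.png",im); i2,_=camera("side")
P=cloud("top",d); xy=(P[...,:2]-O)*1000; fx=xy@M[0]; fy=xy@M[1]; Z=P[...,2]
m=(Z>.06)&(Z<.09)&(fx>60)&(fx<110)&(abs(fy)<70); r=cv2.minAreaRect(np.c_[fx[m],fy[m]].astype(np.float32)); print("rib",r,"z",np.percentile(Z[m],[5,50,95]))
m=(Z>.028)&(Z<.055)&(fx>72)&(fx<90)&(fy>46)&(fy<100); print("wedge rear y",fy[m].max(),"z",np.median(Z[m]))
m=(Z>.032)&(Z<.055)&(abs(fy)<24)&(fx>-90)&(fx<66)
for a,b in((-90,-30),(-22,22),(28,66)): k=m&(fx>a)&(fx<b); print("blk z",np.median(Z[k]))
A=cv2.resize(im[195:315,255:375],(600,600),interpolation=cv2.INTER_CUBIC)
cv2.imwrite("pics/v5.png",A); cv2.imwrite("pics/v5f.png",np.vstack([im[100:370,10:610]]))
d0=np.load("pics/top0.npz")["d"]; P0=cloud("top",d0)
for n,(u,v) in dict(short=(200,301),long=(430,304),bar=(426,242),roll=(414,190),flask=(175,200)).items():
    c=[]
    for Q in(P0,P):
        w=np.zeros(Z.shape,bool); w[v-28:v+28,u-28:u+28]=True; k=w&(Q[...,2]>.028); c.append(np.median(Q[k],0)[:2]*1000)
    print(n,np.round(c[1]-c[0],1))
E
```

```text
[83.94 82.41]
True
t 31.38 tcp [0.636  0.0681 0.0913] F [1.2 0.6 0.7] open -0.0003 phi -22.1 q7 -0.64
[83.54 76.48]
t 34.01 tcp [ 0.451  -0.1989  0.2998] F [ 0.6  0.  -0.2] open 0.0001 phi -22.19 q7 -0.09
rib ((81.77303314208984, 10.247970581054688), (17.45574951171875, 49.03309631347656), 1.089571237564087) z [0.06271692 0.06900123 0.07473727]
wedge rear y 65.66451142158922 z 0.03595234437908156
blk z 0.040908749213408195
blk z 0.0393129924656585
blk z 0.039541804367729895
short [ 0.1 -0.1]
long [-37.9 118.1]
bar [-107.7   93.9]
roll [-0.4  0.4]
flask [-0.5 -0.3]
```

View pics/v5.png

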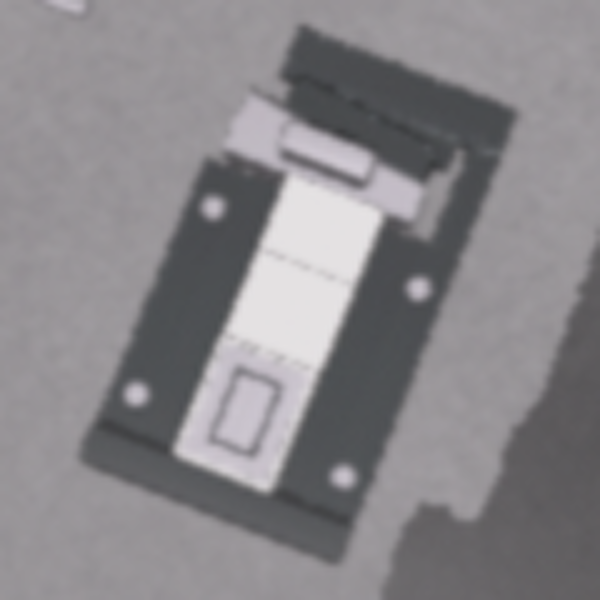

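View pics/v5f.png

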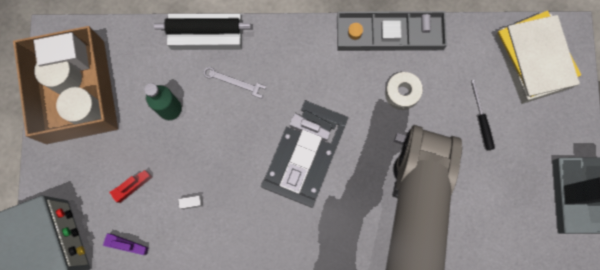

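The wedge sits between the row and the slanted jaw with no visible gaps. The arm hides the bar and the long block in this view; I never touched either. Handing in.

```bash
python3 - <<'E'
from h import *
env.reach([.35,-.55,.3],down(-65)); im,d=camera("top"); P=cloud("top",d); P0=cloud("top",np.load("pics/top0.npz")["d"])
for n,(u,v,r) in dict(long=(430,304,22),bar=(426,242,26)).items():
    c=[]
    for Q in(P0,P):
        w=np.zeros(d.shape,bool); w[v-r:v+r,u-r:u+r]=True; k=w&(Q[...,2]>.028)&(Q[...,2]<.09); c.append(np.median(Q[k],0)[:2]*1000)
    print(n,np.round(c[1]-c[0],1))
job.job_done(); st()
E
```

```text
long [-0.2 -0.2]
bar [-0.4 -1.7]
the job is handed in; nothing more can be done
the job is handed in; nothing more can be done
```

The die row is locked and the job is handed in, at about 36 s of the 72 s allowed.

**What I did**
- I dragged the spacer, which pushed the die along, until both were hard against the stop.
- I laid the 44 mm block in next to the spacer and pressed it up.
- I slid the wedge in thin end first, tapered side to the jaw, and let go of it. I then pushed its thick end home with 17 N, and again with 19 N.

**Last checks**
- **Row:** before the wedge went in, the filler centre was at frame x = 47.1 mm (47 expected) and the row ended at 69.3 mm (69 expected). The last picture shows no gaps.
- **Wedge:** its rib centre is at about (81.8, 10.2) mm, against the expected (82.5, 10). The second push moved it only about 0.3 mm.
- **Flatness:** the tops of the blocks and the wedge are at their correct heights.
- **Other things:** the short block, long block, roll and flask are within 0.7 mm of where they started. I only checked the wrench and screwdriver by eye, and they look unmoved.

**Disagreements**
- The first check of the bar and long block gave false shifts because the arm was hiding them.
- After I moved the arm away, the bar still read 1.7 mm off. The robot never touched it, so I put that down to depth noise, but I did not look again.

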